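# Shut the lathe's gear cover and tag its switch

### The job

Make the wood lathe safe for the night: first lower the yellow gear cover by its bar, under control all the way and without letting it fall shut, letting go before your fingers jam on the control box below the bar, and press it down from above past its spring catch until it is fully closed. Then take the red tag from its wooden rack and leave it hanging by its hole on the peg of the grey switch box. Leave everything else on the bench where it is.

Things in the scene. Friction and masses are not known exactly. Their poses are not given: they have to be found in the camera images.
- housing: Lathe gear housing, fixed: an open-topped cream box 150 (x) by 200 (y) by 120 mm high with gears inside, walls 5 mm; the control box stands against its front; spindle, bed and tailstock go off to +y. Origin: centre of its underside on the bench; its -x side is the front, the cover is hinged on the top edge of its +x (far) side.
- controls: Control box, fixed: a cream block 80 (x) by 130 (y) by 116 mm high with three buttons on its front, against the housing's front wall, right below where the closed cover's bar comes. Origin: centre of its underside; axes as the housing's.
- hinge (a point): Middle of the cover's hinge line, 120 mm above the bench; axes as the housing's, so the hinge line is its y axis.
- cover (a joint): Angle of the yellow cover in rad: 0 fully closed (level), 1.57 upright, 1.95 leaning back on its stop; starts open. About 0.3 kg, free hinge: it falls if let go below about 1.4. At about 0.13 its nose, 120 mm from the hinge, meets a spring catch in the front wall and the cover rests ajar; about 16 N pressed down near its front edge snaps it past, to 0, where it is held.
- cover_bar (a point): Centre of the cover's round steel bar handle, 12 mm in diameter and parallel to the hinge, 195 mm from the hinge in the plane of the cover; 88 mm of it is free between two arms (12 mm thick), with a 39 mm gap between the bar and the plate's edge. It turns in the grip. When closed it lies right on the control box's top: fingers cannot stay round it down to the end.
- cover_press (a point): A good place to press: on the outer face (upper when closed) of the cover, an ochre-yellow plate 150 by 205 by 6 mm, on its middle line, 135 mm from the hinge and 15 mm from its front edge.
- switch_box: Grey main switch box, fixed, 60 (x) by 85 (y) by 160 mm high on a foot plate 90 by 90 by 12 mm, with a red rotary switch on a yellow square on its front (-x) face that stands out 17 mm at 65 mm height. Origin: centre of its underside.
- peg_mid (a point): Middle of the level steel peg on the switch box's front, 125 mm above the bench; axes as the switch box's. The peg is 10 mm in diameter, points to -x and runs from the box face at x = +37 mm to its tip at x = -42 mm; the last 10 mm turns up by 5 mm, so the tip reaches 10 mm above the peg's axis.
- tag_rack: Wooden block, fixed, 70 (x) by 120 (y) by 35 mm high, with a slot 10 mm wide, 82 mm long and 27 mm deep along its y axis in which the tag stands upright. Origin: centre of its underside.
- tag: Red tag with two white stripes, loose, about 0.12 kg: an upright plate 6 mm thick (x), 76 mm wide (y) and 84 mm high with a grip tab on top 40 mm wide and 34 mm high, 118 mm high in all. Origin: centre of its lower edge; z runs up the plate; both faces are alike.
- tag_hole (a point): Centre of the tag's through hole (along the tag's x), 24 mm in diameter, 64 mm above the lower edge and 54 mm below the top of the tab; axes as the tag's.
- spinning_top: Wooden spinning top, 72 mm wide, 63 mm high; bystander to be left alone. Origin: its underside.
- glue_jar: Jar with an orange cap, 72 mm wide, 100 mm high; bystander to be left alone. Origin: its underside.
- mallet: Hammer with a dark wooden handle lying along its x; bystander to be left alone. Origin: its underside.
- blank_a: Pale wood blank 140 by 45 by 45 mm; bystander to be left alone. Origin: its underside.
- blank_b: Wood blank 120 by 40 by 40 mm; bystander to be left alone. Origin: its underside.
- brush: Paint brush lying along its x; bystander to be left alone. Origin: its underside.
- pawn: Dark turned wooden piece 50 mm wide, 92 mm high; bystander to be left alone. Origin: its underside.
Mind the look-alikes: they are no part of the job. There is more than one size of the tag; the one meant has the size given above.

How it is judged:
By the outcome, as a careful person would: the job done as asked, in the order asked, and still so for the second after the job is handed in, with the robot touching nothing.
It also fails if it takes over 67 s, if anything falls off the work surface, if the arm or the gripper's body presses on something with over 40 N, if the wrist force passes 120 N, or if a joint passes its speed limit or range.

### The arm

A 6-joint arm with a two-finger parallel gripper is mounted at the origin on the work surface. World frame = base frame: x ahead of the robot, y to its left, z up, the work surface at z = 0. Lengths are in m, angles in degrees, forces in N, time in s.
With the tool pointing down it reaches from about 0.4 to 0.825 m from the base axis. Payload 7 kg.
Tool frame: the origin (TCP) lies midway between the tips of the shut fingers; the grasp point (between the pads) lies 19 mm behind it; z points along the fingers, y is the line along which they close (so a half turn about z gives the same grasp; the last joint's range is limited). The gripper opens to 88 mm and grips with 3 to 60 N. Pads are 19 mm wide; open, the fingers measure 130 mm over their backs; the gripper's body (78 mm by 193 mm) begins 47 mm behind the grasp point.
Start: joints at [-55.285, 20.546, 0.682, 0, -70.136, -16.507], TCP at [0.211, -0.641, 0.227] pointing down, gripper open.
Joint ranges: [-176.03, 176.03], [-82.01, 121.73], [-58.28, 71.71], [-173.87, 95.51], [-174.79, -0.11], [-173.66, 173.66]. Speed limits (degrees/s): [136.94, 136.94, 172.46, 180, 180, 180].

### API

Orientations are given as [roll, pitch, yaw] about the fixed x, y, z axes, in that order (R = Rz(yaw) Ry(pitch) Rx(roll)).
In Python, from plant import get_state, optics, order gives the robot as it stands. The module is installed in compiled form; this text tells all that it offers.
- The arm moves only by the tool send_rows, never from a script. Its argument "moves" is a list of rows, each an object with "slide": the shift along the tool's x, y, z as a fraction of full scale, a list of three; "turn": the turn about the tool's z as a fraction of full scale; "gripper": the opening, from 0 (shut) to 1 (fully open). A call has exactly 5 rows; each row is the pose to reach, as a shift and turn from the pose commanded when the call began, along the tool's axes at that moment; what a row does not reach only later rows make up. Full scale, the value 1, is 150 mm for a shift and 90 degrees for a turn. A row lasts 1/12 s, in which the tool goes at most 41.7 mm and 7.16 degrees, less where a joint would pass 70% of its speed; a pose out of reach is approached as far as the arm can. A call with a number of a shift or a turn outside -1 to 1 is refused whole. A call with a gripper value outside its range is refused whole. The fingers move at their own pace and stop on an object; "newtons" is the grip in N (left out, the last holds). Time passes only in rows, so rows that repeat a pose let the fingers close, or fill a call up. It gives the time, the measured TCP pose, the force, the opening and the grip force at its end, in the units of the state.
- get_state(): the state, without advancing time (a new reading comes with each control period).
- optics.capture(name): name is "scene" or "side" or "wrist"; returns a dict with "img" (400x640x3 uint8, red, green, blue), "intrinsics" (3x3 intrinsics, pixels), "dist" ([k1, k2, p1, p2, k3] as OpenCV has them; the pictures are not rectified), "origin" and "attitude" of the camera in the world. Camera axes: x right, y down, z forward; pixel columns grow to the right and rows downward; lengths in m; the calibration is good to about 2 mm. A picture is of the moment at which its call begins. There is no depth.
- order.close_job(): hands the job in; it is judged then, once.
Trained networks look in the newest picture that a camera, given by its name, has taken for a name from the list of things; names that differ only in an ending like _2 or _b are one class to them, and where a whole thing is asked for, a point or a joint stands for the part that bears it (a point fixed in the world has none). Each returns a list of dicts, best first, with "p" (0 to 1); they miss things now and then, are a little off and sometimes report something else, mostly with a low value. They report only what shows in the picture. A call takes as long as a camera call. They do not tell look-alikes from the thing itself.
- optics.look_for(camera, name): "location" ([x, y, z] in m, in world coordinates, good to about 4 mm: the middle of the surface that is visible of it).
The state is a dict: "time_s": time; "joints": joint angles; "qd": joint speeds; "joint_torque": joint torques, N m; "tcp_pos": TCP position; "eef_rot": TCP orientation; "contact_force": force on the tool from outside, world axes, zero at the start; "moment": the same for the moment, N m; "gripper_width": finger opening in m; "gripper_force": force on a finger pad.
Only numpy, scipy, OpenCV 4.12 (cv2) and the standard library are available. Lean on these libraries where they do the work, as an engineer would, in place of code of your own. Each camera call takes 0.05 s, during which the arm holds its last target. There are 200 camera calls.

## Working session

There is one attempt and no reset: what is moved stays moved. The work goes in short steps, Python scripts to look and compute and a tool call to move; the robot and the scene stay as the last step left them, time stands still between calls to the robot, and variables do not carry over. Pictures are saved under pics/ and viewed, at most 10 in all, crops included, and the job is handed in when it is done.

Besides the shell and the picture viewer there is one more tool, called after ">>>" in YAML: its name, and indented under it one key for each argument. send_rows: Moves the arm, as the interface text tells. Shift numbers are shares of 150 mm and turn numbers shares of 90 degrees, none past 1 either way. Its arguments: {"type":"object","properties":{"moves":{"type":"array"},"newtons":{"type":"number"}},"required":["moves"]}

```bash
mkdir -p pics; cat > h.py <<'E'
import numpy as np, cv2
from plant import get_state, optics, order
from scipy.spatial.transform import Rotation as R
def cap(n,f=None):
    c=optics.capture(n)
    if f: cv2.imwrite('pics/'+f,c['img'][:,:,::-1])
    c['K']=np.array(c['intrinsics'],float);c['D']=np.array(c['dist'],float);c['o']=np.array(c['origin'],float)
    a=np.array(c['attitude'],float)
    c['Rm']=a if a.shape==(3,3) else R.from_euler('xyz',a,degrees=True).as_matrix()
    return c
def ray(c,p):
    u=cv2.undistortPoints(np.array([[p]],float),c['K'],c['D'])[0,0]
    d=c['Rm']@np.array([u[0],u[1],1]);return d/np.linalg.norm(d)
def atz(c,p,z):
    d=ray(c,p);return c['o']+d*(z-c['o'][2])/d[2]
def tri(l):
    A=np.zeros((3,3));b=np.zeros(3)
    for c,p in l:
        d=ray(c,p);M=np.eye(3)-np.outer(d,d);A+=M;b+=M@c['o']
    return np.linalg.solve(A,b)
def proj(c,X):
    X=np.atleast_2d(np.array(X,float))
    return cv2.projectPoints(X,cv2.Rodrigues(c['Rm'].T)[0],-c['Rm'].T@c['o'],c['K'],c['D'])[0][:,0]
E
python3 - <<'E'
from h import *
np.set_printoptions(precision=3,suppress=True)
s=get_state();print({k:s[k] for k in('time_s','tcp_pos','eef_rot','contact_force','gripper_width')})
for n in('scene','side'):
    c=cap(n,n+'0.png');print(n,c['attitude'],c['o'],c['K'].tolist(),c['D'])
    for k in('housing','controls','cover','cover_bar','cover_press','switch_box','peg_mid','tag_rack','tag','tag_hole','glue_jar','pawn','spinning_top'):
        try: r=optics.look_for(n,k)
        except Exception as e: r=[];print(e)
        print(k,[(np.round(x['location'],3).tolist(),round(x['p'],2)) for x in r[:4]])
E
```

```text
{'time_s': 0.0, 'tcp_pos': array([ 0.211, -0.641,  0.226]), 'eef_rot': array([ 179.907,   -0.01 , -161.798]), 'contact_force': array([-0.807, -0.007,  0.212]), 'gripper_width': 0.08778856568733018}
scene [-136.425    0.374   49.652] [ 1.053 -0.532  0.854] [[364.43672398587984, 0.0, 325.700331696678], [0.0, 364.43672398587984, 195.67652075871416], [0.0, 0.0, 1.0]] [0.02 0.   0.   0.   0.  ]
housing [([0.591, 0.165, 0.101], 0.77), ([0.451, -0.268, 0.081], 0.49)]
controls []
cover [([0.589, 0.163, 0.101], 0.72), ([0.617, 0.127, 0.218], 0.63)]
cover_bar [([0.625, 0.127, 0.218], 0.76)]
cover_press [([0.619, 0.123, 0.218], 0.6)]
switch_box [([0.596, -0.265, 0.117], 0.58)]
peg_mid [([0.597, -0.26, 0.118], 0.88), ([0.769, -0.332, 0.032], 0.21)]
tag_rack [([0.463, -0.299, 0.035], 0.69), ([0.643, -0.135, 0.043], 0.23), ([0.447, -0.269, 0.086], 0.22)]
tag [([0.398, 0.136, 0.119], 0.71), ([0.45, -0.266, 0.076], 0.64), ([0.288, -0.414, 0.112], 0.55), ([0.214, -0.312, 0.038], 0.47)]
tag_hole [([0.442, -0.272, 0.086], 0.86), ([0.29, -0.42, 0.11], 0.77), ([0.219, -0.309, 0.041], 0.49)]
glue_jar [([0
[... 464 characters left out ...]
29, -0.237, 0.037], 0.72), ([0.491, -0.237, 0.128], 0.67)]
cover [([0.625, 0.148, 0.248], 0.76), ([0.748, -0.337, 0.032], 0.65)]
cover_bar [([0.622, 0.15, 0.247], 0.68)]
cover_press [([0.625, 0.146, 0.247], 0.56)]
switch_box [([0.49, -0.236, 0.127], 0.59), ([0.75, -0.336, 0.03], 0.36)]
peg_mid [([0.49, -0.235, 0.131], 0.67)]
tag_rack [([0.423, -0.237, 0.036], 0.77)]
tag [([0.252, -0.418, 0.087], 0.96), ([0.447, -0.262, 0.088], 0.82), ([0.207, -0.314, 0.038], 0.77), ([0.333, 0.286, 0.02], 0.51)]
tag_hole [([0.247, -0.417, 0.088], 0.82), ([0.442, -0.263, 0.088], 0.79), ([0.214, -0.311, 0.044], 0.65)]
glue_jar []
pawn [([0.748, -0.337, 0.028], 0.66)]
spinning_top [([0.405, -0.097, 0.041], 0.6)]
```

View pics/scene0.png

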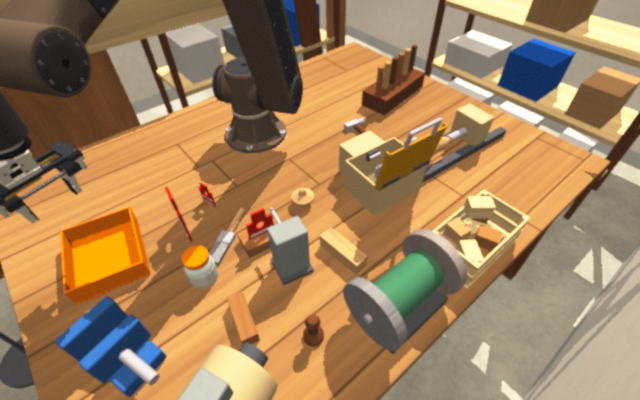

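View pics/side0.png

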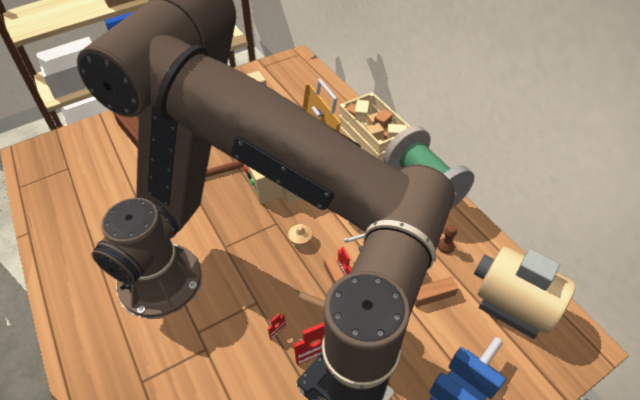

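The pictures show the yellow cover standing open, with its plate at scene (412,155) and bar at (425,133). The grey switch box is at scene (290,248).

There are three red tags:
- Rack tag: scene (262,222), side (344,260). It stands in a wooden rack beside the switch box, so it fits the description.
- Large tag: scene (180,212), no rack.
- Small tag: scene (206,193), no rack.

I'll enlarge the rack and cover to confirm.

```bash
python3 - <<'E'
from h import *
im=cv2.imread('pics/scene0.png')
a=cv2.resize(im[108:223,335:455],None,fx=4,fy=4,interpolation=cv2.INTER_CUBIC)
b=cv2.resize(im[193:288,240:320],None,fx=4,fy=4,interpolation=cv2.INTER_CUBIC)
o=np.zeros((460,800,3),np.uint8);o[:,:480]=a;o[:380,480:]=b
cv2.imwrite('pics/crop1.png',o)
E
```

```text
(no output)
```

View pics/crop1.png

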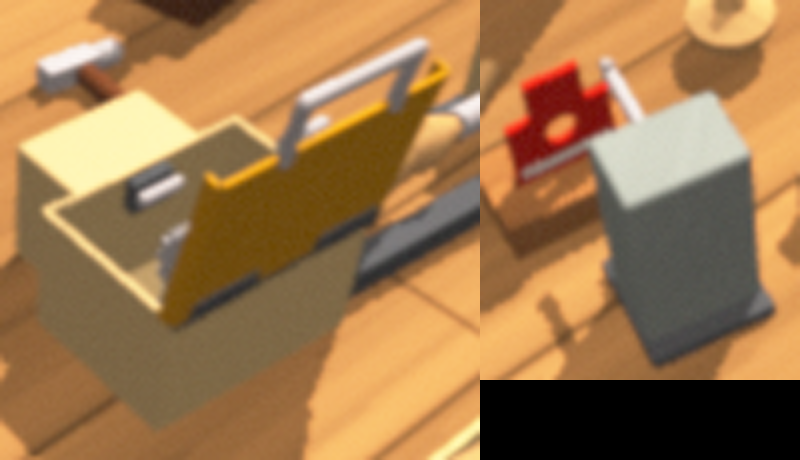

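The crop confirms that the rack tag stands in its wooden slot, with its hole at crop (562,127). It also shows the cover leaning open, the bar ends at about (303,100) and (425,45), and the peg tip at (605,62). Next I'll fit the poses.

```bash
cat > fit.py <<'E'
from h import *
from scipy.optimize import least_squares
np.set_printoptions(precision=4,suppress=True)
c=cap('scene')
def P(ox,oy,l): return np.array([[ox+(x+.5)/4-.5,oy+(y+.5)/4-.5] for x,y in l])
def fit(pts,mod,x0):
    def w(p):
        m=np.array(mod,float);q=m.copy();C,S=np.cos(p[2]),np.sin(p[2])
        q[:,0]=p[0]+C*m[:,0]-S*m[:,1];q[:,1]=p[1]+S*m[:,0]+C*m[:,1];return q
    r=least_squares(lambda p:(proj(c,w(p))-pts).ravel(),x0)
    print(r.x,np.degrees(r.x[2]));print(r.fun.reshape(-1,2));return r.x
print('housing')
h=fit(P(335,108,[(165,318),(45,210),(237,118),(155,428),(22,148),(137,92)]),
 [(.075,-.1,.12),(-.075,-.1,.12),(-.075,.1,.12),(.075,-.1,0),(-.155,-.065,.116),(-.155,.065,.116)],[.55,.1,0])
hy=h[2];X=np.array([np.cos(hy),np.sin(hy),0]);Y=np.array([-np.sin(hy),np.cos(hy),0])
H=np.array([h[0],h[1],.12])+.075*X
bp=P(335,108,[(303,100),(425,45)])
def bar(p,a): return [H-.195*np.cos(a)*X+np.array([0,0,.195*np.sin(a)])+s*Y for s in p]
r=least_squares(lambda q:(proj(c,bar([q[0]-.05,q[0]+.05],q[1]))-bp).ravel(),[0,1.7])
print('bar off,angle',r.x,r.fun,'hinge',H,'bar',bar([0],r.x[1]))
print('box')
for T in(.16,.172):
  fit(P(240,193,[(110,145),(228,95),(270,155),(148,208)]),[(-.03,.0425*-1,T),(-.03,.0425,T),(.03,.0425,T),(.03,-.0425,T)],[.59,-.25,0])
print('peg tip',atz(c,P(240,193,[(125,64)])[0],.135))
print('hole',atz(c,P(240,193,[(82,127)])[0],.072),'tab top',atz(c,P(240,193,[(45,82)])[0],.126),atz(c,P(240,193,[(96,68)])[0],.126))
E
python3 fit.py
```

```text
housing
[ 0.5255  0.1524 -0.0959] -5.495668298618165
[[ 1.087   1.1138]
 [-0.8038 -0.2924]
 [ 0.0603 -0.4926]
 [-0.1412  1.147 ]
 [-1.316  -1.2248]
 [ 1.0439 -1.2027]]
bar off,angle [0.0045 1.7594] [ 0.8872  0.0562 -0.9337 -0.    ] hinge [0.6002 0.1452 0.12  ] bar [array([0.6365, 0.1417, 0.3115])]
box
[ 0.5734 -0.2522 -0.1835] -10.51448128946455
[[-1.3137 -0.4403]
 [ 0.5613 -1.3609]
 [ 1.3015  0.0619]
 [-0.5194  1.3697]]
[ 0.5816 -0.257  -0.1825] -10.454660403810932
[[-1.6806 -0.483 ]
 [ 0.7209 -1.653 ]
 [ 1.6887  0.0355]
 [-0.6892  1.6342]]
peg tip [ 0.4707 -0.2324  0.135 ]
hole [ 0.4484 -0.2616  0.072 ] tab top [ 0.4421 -0.2777  0.126 ] [ 0.4538 -0.2453  0.126 ]
```

```bash
cat > plan.py <<'E'
from h import *
import sys
# plan.py: list of (x,y,z,yaw) waypoints from current pose -> per-call fractions
def plan(wps,p=None,yaw=None):
    s=get_state()
    if p is None: p=np.array(s['tcp_pos']);yaw=s['eef_rot'][2]
    print('at',np.round(p,4),np.round(yaw,2))
    for w in wps:
        T=(R.from_euler('z',yaw,degrees=True)*R.from_euler('x',180,degrees=True)).as_matrix()
        d=T.T@(np.array(w[:3])-p)
        dy=(w[3]-yaw+180)%360-180
        print('mm',np.round(d*1000,1),'frac',np.round(d/.15,3),'turn',round(-dy/90,3)); p=np.array(w[:3]);yaw=w[3]
E
python3 - <<'E'
from plan import *
a=np.array([.211,-.641,.226]);b=np.array([.62,.12,.40])
ts=np.linspace(0,1,7)[1:]
zs=[.29,.35,.40,.40,.40,.40]
plan([(*(a+(b-a)*t)[:2],z,-161.8+66.3*min(1,(i+1)/4)) for i,(t,z) in enumerate(zip(ts,zs))],a,-161.8)
E
```

```text
at [ 0.211 -0.641  0.226] -161.8
mm [-104.4   99.2  -64. ] frac [-0.696  0.661 -0.427] turn -0.184
mm [-128.3   65.3  -60. ] frac [-0.856  0.435 -0.4  ] turn -0.184
mm [-141.6   26.   -50. ] frac [-0.944  0.173 -0.333] turn -0.184
mm [-143.2  -15.5   -0. ] frac [-0.954 -0.103 -0.   ] turn -0.184
mm [-132.8  -55.7   -0. ] frac [-0.885 -0.371 -0.   ] turn -0.0
mm [-132.8  -55.7   -0. ] frac [-0.885 -0.371 -0.   ] turn -0.0
```

>>> send_rows:
  moves:
    - {"slide":[-0.14,0.13,-0.085],"turn":-0.037,"gripper":1}
    - {"slide":[-0.28,0.26,-0.17],"turn":-0.074,"gripper":1}
    - {"slide":[-0.42,0.4,-0.255],"turn":-0.11,"gripper":1}
    - {"slide":[-0.56,0.53,-0.34],"turn":-0.147,"gripper":1}
    - {"slide":[-0.7,0.66,-0.43],"turn":-0.184,"gripper":1}
  newtons: 20

```text
time_s: 1.87
tcp_pos: [0.28, -0.5131, 0.2915]
eef_rot: [180.0, 0.0, -145.1]
contact_force: [1.1, -0.3, -0.3]
gripper_width: 0.0878
gripper_force: 0.0
```

>>> send_rows:
  moves:
    - {"slide":[-0.17,0.09,-0.08],"turn":-0.037,"gripper":1}
    - {"slide":[-0.34,0.17,-0.16],"turn":-0.074,"gripper":1}
    - {"slide":[-0.51,0.26,-0.24],"turn":-0.11,"gripper":1}
    - {"slide":[-0.68,0.35,-0.32],"turn":-0.147,"gripper":1}
    - {"slide":[-0.86,0.435,-0.4],"turn":-0.184,"gripper":1}

```text
time_s: 2.28
tcp_pos: [0.3486, -0.3859, 0.3519]
eef_rot: [-180.0, 0.0, -128.5]
contact_force: [0.2, -0.8, -1.0]
gripper_width: 0.0872
gripper_force: 0.0
```

>>> send_rows:
  moves:
    - {"slide":[-0.19,0.035,-0.07],"turn":-0.037,"gripper":1}
    - {"slide":[-0.38,0.07,-0.14],"turn":-0.074,"gripper":1}
    - {"slide":[-0.57,0.105,-0.2],"turn":-0.11,"gripper":1}
    - {"slide":[-0.76,0.14,-0.27],"turn":-0.147,"gripper":1}
    - {"slide":[-0.945,0.173,-0.333],"turn":-0.184,"gripper":1}

```text
time_s: 2.7
tcp_pos: [0.4171, -0.2589, 0.402]
eef_rot: [-179.9, 0.0, -111.9]
contact_force: [0.6, 0.0, -0.4]
gripper_width: 0.0876
gripper_force: 0.0
```

>>> send_rows:
  moves:
    - {"slide":[-0.19,-0.02,0],"turn":-0.037,"gripper":1}
    - {"slide":[-0.38,-0.04,0],"turn":-0.074,"gripper":1}
    - {"slide":[-0.57,-0.06,0],"turn":-0.11,"gripper":1}
    - {"slide":[-0.76,-0.08,0],"turn":-0.147,"gripper":1}
    - {"slide":[-0.95,-0.1,0],"turn":-0.184,"gripper":1}

```text
time_s: 3.12
tcp_pos: [0.4846, -0.1325, 0.4014]
eef_rot: [-180.0, 0.0, -95.4]
contact_force: [0.7, -0.5, 0.2]
gripper_width: 0.0877
gripper_force: 0.0
```

>>> send_rows:
  moves:
    - {"slide":[-0.18,-0.07,0],"turn":0,"gripper":1}
    - {"slide":[-0.36,-0.14,0],"turn":0,"gripper":1}
    - {"slide":[-0.54,-0.22,0],"turn":0,"gripper":1}
    - {"slide":[-0.72,-0.3,0],"turn":0,"gripper":1}
    - {"slide":[-0.9,-0.37,0],"turn":0,"gripper":1}

```text
time_s: 3.53
tcp_pos: [0.5531, -0.0035, 0.4012]
eef_rot: [-180.0, 0.0, -95.5]
contact_force: [1.0, 0.2, 0.0]
gripper_width: 0.0879
gripper_force: 0.0
```

Now a wrist look at the cover and bar.

```bash
python3 - <<'E'
from h import *
np.set_printoptions(precision=4,suppress=True)
w=cap('wrist','w1.png');print(w['o'],w['attitude'])
s=cap('side','s1.png')
print(proj(w,[[.6365,.1417,.3115],[.6,.145,.12]]),proj(s,[[.6365,.1417,.3115],[.6,.145,.12]]))
a=cv2.imread('pics/w1.png');b=cv2.imread('pics/s1.png')
o=np.zeros((600,640,3),np.uint8);o[:400]=a
o[400:,:]=0
u,v=proj(s,[.61,.14,.22])[0].astype(int)
cr=b[max(v-50,0):v+50,u-70:u+70];cr=cv2.resize(cr,None,fx=2,fy=2,interpolation=cv2.INTER_CUBIC);o[400:400+cr.shape[0],:cr.shape[1]]=cr;print(u,v)
cv2.imwrite('pics/m1.png',o)
E
```

```text
[ 0.5455 -0.0825  0.5598] [163.1353   0.0512 174.3998]
[[260.9971 332.5084]
 [305.6807 249.0116]] [[326.7667  89.3917]
 [316.2571 142.1708]]
319 117
```

View pics/m1.png

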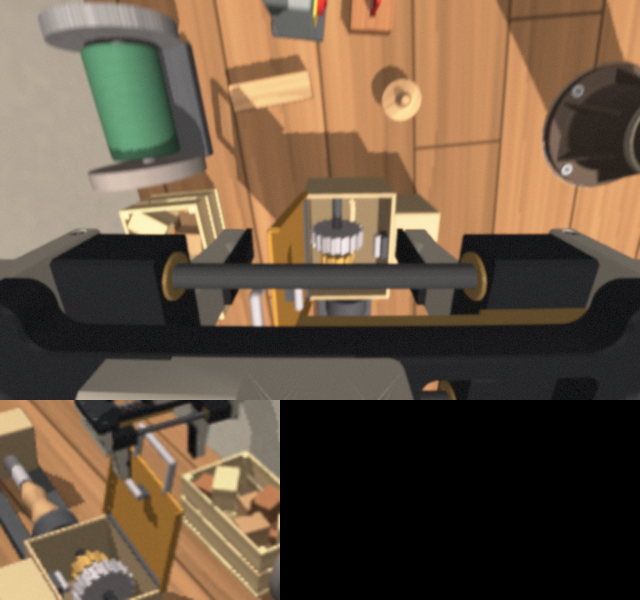

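The view shows the plate edge-on at wrist (288,280). In the side crop the bar ends are at about (140,428) and (170,463). I'll triangulate them with the scene view.

```bash
python3 - <<'E'
from plan import *
np.set_printoptions(precision=4,suppress=True)
s=cap('side');c=cap('scene')
f=lambda ox,oy,k,x,y:(ox+(x+.5)/k-.5,oy+(y+.5)/k-.5)
A=tri([(c,f(335,108,4,303,100)),(s,f(249,67,2,170,64))]);B=tri([(c,f(335,108,4,425,45)),(s,f(249,67,2,140,28))])
print(A,B,(A+B)/2,np.linalg.norm(A-B),np.degrees(np.arctan2(*(B-A)[:2])))
for n in('side','scene','wrist'):
    if n=='wrist':cap(n)
    print(n,[(np.round(x['location'],3),round(x['p'],2)) for x in optics.look_for(n,'cover_bar')[:2]])
E
```

```text
[0.6307 0.0944 0.3113] [0.6422 0.1981 0.3084] [0.6365 0.1463 0.3098] 0.10434324261474644 6.315628385660598
side [(array([0.614, 0.124, 0.202]), 0.71)]
scene [(array([0.622, 0.124, 0.218]), 0.89)]
wrist [(array([0.617, 0.106, 0.234]), 0.92)]
```

```bash
python3 - <<'E'
from plan import *
plan([(.62,.12,.40,-95.5),(.6365,.144,.36,-95.7),(.6365,.144,.295,-95.7)])
E
```

```text
at [ 0.5523 -0.0057  0.4015] -95.61
mm [-131.8  -55.1    1.5] frac [-0.878 -0.368  0.01 ] turn -0.001
mm [-25.5 -14.1  40. ] frac [-0.17  -0.094  0.267] turn 0.002
mm [ 0. -0. 65.] frac [ 0.    -0.     0.433] turn -0.0
```

>>> send_rows:
  moves:
    - {"slide":[-0.2,-0.09,0],"turn":0,"gripper":1}
    - {"slide":[-0.4,-0.18,0],"turn":0,"gripper":1}
    - {"slide":[-0.6,-0.28,0],"turn":0,"gripper":1}
    - {"slide":[-0.8,-0.37,0],"turn":0,"gripper":1}
    - {"slide":[-1,-0.46,0.01],"turn":0,"gripper":1}

```text
time_s: 4.35
tcp_pos: [0.6364, 0.1379, 0.4004]
eef_rot: [-179.9, 0.0, -95.6]
contact_force: [0.2, 0.1, -0.3]
gripper_width: 0.0875
gripper_force: 0.0
```

>>> send_rows:
  moves:
    - {"slide":[-0.048,-0.002,0.05],"turn":0,"gripper":1}
    - {"slide":[-0.048,-0.002,0.1],"turn":0,"gripper":1}
    - {"slide":[-0.048,-0.002,0.15],"turn":0,"gripper":1}
    - {"slide":[-0.048,-0.002,0.2],"turn":0,"gripper":1}
    - {"slide":[-0.048,-0.002,0.2],"turn":0,"gripper":1}

```text
time_s: 4.77
tcp_pos: [0.6358, 0.1435, 0.3682]
eef_rot: [179.9, -0.0, -95.6]
contact_force: [-0.1, 0.0, -1.4]
gripper_width: 0.0878
gripper_force: 0.0
```

```bash
python3 - <<'E'
from plan import *
w=cap('wrist','w2.png');c=cap('scene','c2.png')
print(proj(w,[.6365,.144,.311]),proj(c,[.6365,.144,.311]))
a=cv2.imread('pics/w2.png')[250:400,150:450];b=cv2.imread('pics/c2.png')[80:200,340:500]
o=np.zeros((560,640,3),np.uint8);o[:300,:600]=cv2.resize(a,None,fx=2,fy=2);o[300:540,:320]=cv2.resize(b,None,fx=2,fy=2)
cv2.imwrite('pics/m2.png',o)
plan([(.6365,.144,.295,-95.7)])
E
```

```text
[[323.48606075 211.70525469]] [[425.14560048 126.07048144]]
at [0.6365 0.1437 0.37  ] -95.61
mm [-0.3  0.  75. ] frac [-0.002  0.     0.5  ] turn 0.001
```

View pics/m2.png

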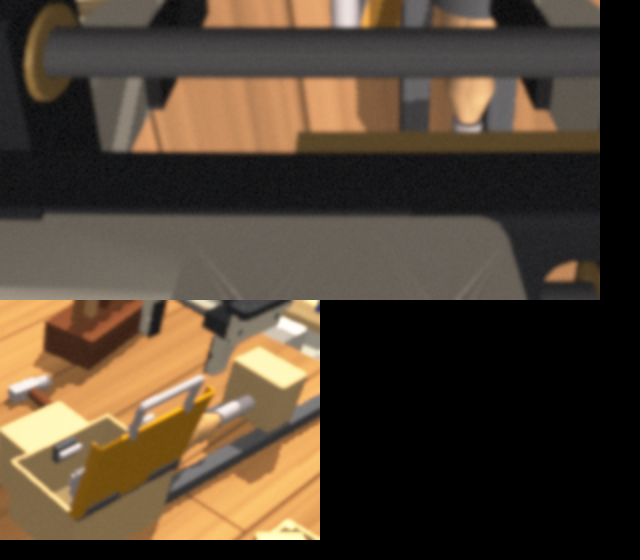

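The bar is centred between the fingers: its arm is at wrist crop (345,10) and the fingers at 175 and 540. I'll descend and grip.

>>> send_rows:
  moves:
    - {"slide":[0,0,0.13],"turn":0,"gripper":1}
    - {"slide":[0,0,0.26],"turn":0,"gripper":1}
    - {"slide":[0,0,0.38],"turn":0,"gripper":1}
    - {"slide":[0,0,0.5],"turn":0,"gripper":1}
    - {"slide":[0,0,0.5],"turn":0,"gripper":0.5}
  newtons: 20

```text
time_s: 5.28
tcp_pos: [0.6353, 0.144, 0.2916]
eef_rot: [179.8, -0.1, -95.6]
contact_force: [-0.4, -1.1, 0.1]
gripper_width: 0.0846
gripper_force: 0.0
```

>>> send_rows:
  moves:
    - {"slide":[0,0,0],"turn":0,"gripper":0.05}
    - {"slide":[0,0,0],"turn":0,"gripper":0.05}
    - {"slide":[0,0,0],"turn":0,"gripper":0.05}
    - {"slide":[0,0,0],"turn":0,"gripper":0.05}
    - {"slide":[0,0,0],"turn":0,"gripper":0.05}

```text
time_s: 5.7
tcp_pos: [0.6371, 0.1449, 0.2955]
eef_rot: [-179.9, 0.0, -95.6]
contact_force: [0.2, 0.5, -0.7]
gripper_width: 0.0531
gripper_force: 0.0
```

>>> send_rows:
  moves:
    - {"slide":[0,0,0],"turn":0,"gripper":0.05}
    - {"slide":[0,0,0],"turn":0,"gripper":0.05}
    - {"slide":[0,0,0],"turn":0,"gripper":0.05}
    - {"slide":[0,0,0],"turn":0,"gripper":0.05}
    - {"slide":[0,0,0],"turn":0,"gripper":0.05}

```text
time_s: 6.12
tcp_pos: [0.6368, 0.1448, 0.2945]
eef_rot: [180.0, -0.0, -95.5]
contact_force: [-0.7, 0.1, 0.4]
gripper_width: 0.0199
gripper_force: 0.0
```

>>> send_rows:
  moves:
    - {"slide":[0,0,0],"turn":0,"gripper":0.05}
    - {"slide":[0,0,0],"turn":0,"gripper":0.05}
    - {"slide":[0,0,0],"turn":0,"gripper":0.05}
    - {"slide":[0,0,0],"turn":0,"gripper":0.05}
    - {"slide":[0,0,0],"turn":0,"gripper":0.05}

```text
time_s: 6.53
tcp_pos: [0.6369, 0.1449, 0.2946]
eef_rot: [-180.0, 0.0, -95.5]
contact_force: [0.7, 0.2, -0.2]
gripper_width: 0.0113
gripper_force: 20.0
```

```bash
python3 - <<'E'
from plan import *
s=get_state();print(s['tcp_pos'],s['contact_force'],s['gripper_width'],s['gripper_force'])
b=np.array([.6365,.144,.311]);hy=np.radians(-5.6);X=np.array([np.cos(hy),np.sin(hy),0])
for a in (1.75,1.77,1.79):
    H=b+.195*np.cos(a)*X-np.array([0,0,.195*np.sin(a)]);print(a,H)
a0=np.arcsin(.191/.195);a0=np.pi-a0;print(a0)
for a in np.arange(1.7,.1,-.1): print(round(a,2),np.round([-(np.cos(a0)-np.cos(a))*.195/.15*-1, (np.sin(a0)-np.sin(a))*.195/.15],3))
E
```

```text
[0.63690153 0.14487874 0.29455952] [ 0.72817815  0.21263783 -0.1607806 ] 0.011344738138239783 19.99630630016327
1.75 [0.60190791 0.14739178 0.11912274]
1.77 [0.59809585 0.14776556 0.11985623]
1.79 [0.59429915 0.14813783 0.12066617]
1.7736920437280008
1.7 [-0.094 -0.016]
1.6 [-0.224 -0.026]
1.5 [-0.354 -0.023]
1.4 [-0.483 -0.008]
1.3 [-0.61   0.021]
1.2 [-0.733  0.062]
1.1 [-0.852  0.115]
1.0 [-0.964  0.179]
0.9 [-1.07   0.255]
0.8 [-1.168  0.341]
0.7 [-1.256  0.436]
0.6 [-1.335  0.539]
0.5 [-1.403  0.65 ]
0.4 [-1.459  0.767]
0.3 [-1.504  0.889]
0.2 [-1.536  1.015]
```

```bash
python3 - <<'E'
import numpy as np
a=1.774
def row(a0,a): return [round((np.cos(a)-np.cos(a0))*1.3,3),round((np.sin(a0)-np.sin(a))*1.3,3)]
for e in (1.5,1.2,.95,.7,.45,.25,.16):
    print(a,e,[row(a,a+(e-a)*k/5) for k in range(1,6)]);a=e
E
```

```text
1.774 1.5 [[np.float64(0.07), np.float64(-0.012)], [np.float64(0.141), np.float64(-0.021)], [np.float64(0.212), np.float64(-0.026)], [np.float64(0.283), np.float64(-0.027)], [np.float64(0.354), np.float64(-0.023)]]
1.5 1.2 [[np.float64(0.078), np.float64(0.008)], [np.float64(0.155), np.float64(0.02)], [np.float64(0.231), np.float64(0.037)], [np.float64(0.306), np.float64(0.059)], [np.float64(0.379), np.float64(0.085)]]
1.2 0.95 [[np.float64(0.06), np.float64(0.025)], [np.float64(0.119), np.float64(0.053)], [np.float64(0.176), np.float64(0.084)], [np.float64(0.231), np.float64(0.118)], [np.float64(0.285), np.float64(0.154)]]
0.95 0.7 [[np.float64(0.052), np.float64(0.039)], [np.float64(0.102), np.float64(0.081)], [np.float64(0.15), np.float64(0.125)], [np.float64(0.195), np.float64(0.171)], [np.float64(0.238), np.float64(0.22)]]
0.7 0.45 [[np.float64(0.041), np.float64(0.051)], [np.float64(0.079), np.float64(0.103)], [np.float64(0.114), np.float64(0.158)], [np.float64(0.147), np.float64(0.214)], [np.float64(0.176), np.float64(0.272)]]
0.45 0.25 [[np.float64(0.022), np.float64(0.047)], [np.float64(0.041), np.float64(0.095)], [np.float64(0.059), np.float64(0.144)], [np.float64(0.075), np.float64(0.194)], [np.float64(0.089), np.float64(0.244)]]
0.25 0.16 [[np.float64(0.006), np.float64(0.023)], [np.float64(0.011), np.float64(0.046)], [np.float64(0.016), np.float64(0.068)], [np.float64(0.02), np.float64(0.091)], [np.float64(0.024), np.float64(0.115)]]
```

>>> send_rows:
  moves:
    - {"slide":[0,0.07,-0.012],"turn":0,"gripper":0.05}
    - {"slide":[0,0.141,-0.021],"turn":0,"gripper":0.05}
    - {"slide":[0,0.212,-0.026],"turn":0,"gripper":0.05}
    - {"slide":[0,0.283,-0.027],"turn":0,"gripper":0.05}
    - {"slide":[0,0.354,-0.023],"turn":0,"gripper":0.05}
  newtons: 25

```text
time_s: 6.95
tcp_pos: [0.5827, 0.1496, 0.2984]
eef_rot: [-180.0, -0.0, -95.5]
contact_force: [1.8, -2.6, -1.1]
gripper_width: 0.011
gripper_force: 25.0
```

>>> send_rows:
  moves:
    - {"slide":[0,0.078,0.008],"turn":0,"gripper":0.05}
    - {"slide":[0,0.155,0.02],"turn":0,"gripper":0.05}
    - {"slide":[0,0.231,0.037],"turn":0,"gripper":0.05}
    - {"slide":[0,0.306,0.059],"turn":0,"gripper":0.05}
    - {"slide":[0,0.379,0.085],"turn":0,"gripper":0.05}

```text
time_s: 7.37
tcp_pos: [0.5256, 0.1551, 0.285]
eef_rot: [180.0, -0.0, -95.5]
contact_force: [1.6, -2.7, 0.1]
gripper_width: 0.0113
gripper_force: 25.0
```

>>> send_rows:
  moves:
    - {"slide":[0,0.06,0.025],"turn":0,"gripper":0.05}
    - {"slide":[0,0.119,0.053],"turn":0,"gripper":0.05}
    - {"slide":[0,0.176,0.084],"turn":0,"gripper":0.05}
    - {"slide":[0,0.231,0.118],"turn":0,"gripper":0.05}
    - {"slide":[0,0.285,0.154],"turn":0,"gripper":0.05}

```text
time_s: 7.78
tcp_pos: [0.4837, 0.1592, 0.2615]
eef_rot: [180.0, -0.0, -95.6]
contact_force: [0.8, -5.3, 0.2]
gripper_width: 0.0111
gripper_force: 25.0
```

>>> send_rows:
  moves:
    - {"slide":[0,0.052,0.039],"turn":0,"gripper":0.05}
    - {"slide":[0,0.102,0.081],"turn":0,"gripper":0.05}
    - {"slide":[0,0.15,0.125],"turn":0,"gripper":0.05}
    - {"slide":[0,0.195,0.171],"turn":0,"gripper":0.05}
    - {"slide":[0,0.238,0.22],"turn":0,"gripper":0.05}

```text
time_s: 8.2
tcp_pos: [0.4482, 0.1625, 0.2281]
eef_rot: [179.9, -0.1, -95.6]
contact_force: [2.5, -5.7, -1.8]
gripper_width: 0.0112
gripper_force: 25.0
```

>>> send_rows:
  moves:
    - {"slide":[0,0.041,0.051],"turn":0,"gripper":0.05}
    - {"slide":[0,0.079,0.103],"turn":0,"gripper":0.05}
    - {"slide":[0,0.114,0.158],"turn":0,"gripper":0.05}
    - {"slide":[0,0.147,0.214],"turn":0,"gripper":0.05}
    - {"slide":[0,0.176,0.272],"turn":0,"gripper":0.05}

```text
time_s: 8.62
tcp_pos: [0.4224, 0.1647, 0.1873]
eef_rot: [-180.0, -0.1, -95.6]
contact_force: [7.4, -8.3, -4.0]
gripper_width: 0.0111
gripper_force: 24.9
```

```bash
python3 - <<'E'
from plan import *
np.set_printoptions(precision=3,suppress=True)
s=get_state();print(s['tcp_pos'],s['contact_force'],s['moment'],s['gripper_width'])
w=cap('wrist','w3.png');c=cap('scene','c3.png')
a=cv2.imread('pics/w3.png');b=cv2.imread('pics/c3.png')[90:225,320:480]
o=np.zeros((600,640,3),np.uint8);o[:200,:320]=a[::2,::2];o[200:,:474]=cv2.resize(b,(474,400),interpolation=cv2.INTER_CUBIC)
cv2.imwrite('pics/m3.png',o)
E
```

```text
[0.422 0.165 0.187] [ 7.394 -8.31  -4.01 ] [-2.841 -2.666  0.065] 0.011140418355241936
```

View pics/m3.png

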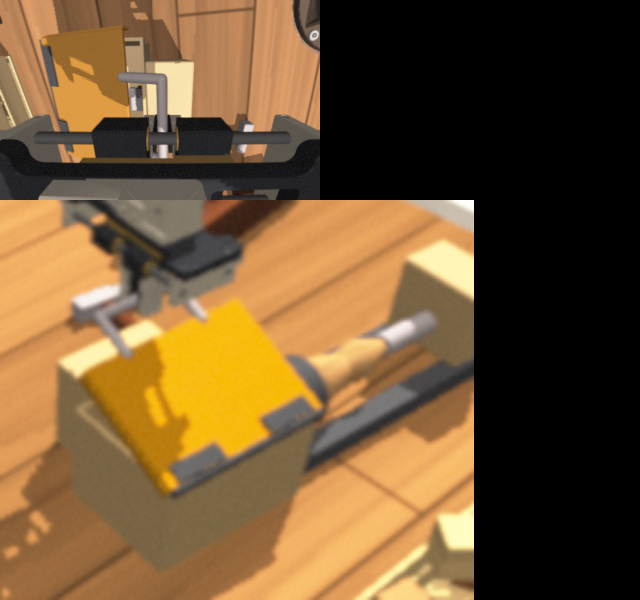

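The cover is held by its bar, well clear of the control box: bar at the lower panel's (115,320), box top at (120,350).

>>> send_rows:
  moves:
    - {"slide":[0.01,0.014,0.047],"turn":0,"gripper":0.05}
    - {"slide":[0.02,0.028,0.095],"turn":0,"gripper":0.05}
    - {"slide":[0.02,0.042,0.144],"turn":0,"gripper":0.05}
    - {"slide":[0.02,0.055,0.194],"turn":0,"gripper":0.05}
    - {"slide":[0.02,0.065,0.244],"turn":0,"gripper":0.05}

```text
time_s: 9.13
tcp_pos: [0.4108, 0.1654, 0.1505]
eef_rot: [179.8, 0.2, -95.6]
contact_force: [-12.9, 8.8, 2.7]
gripper_width: 0.011
gripper_force: 25.0
```

>>> send_rows:
  moves:
    - {"slide":[0,0.004,0.02],"turn":0,"gripper":0.05}
    - {"slide":[0,0.008,0.04],"turn":0,"gripper":0.05}
    - {"slide":[0,0.012,0.06],"turn":0,"gripper":0.05}
    - {"slide":[0,0.016,0.08],"turn":0,"gripper":0.05}
    - {"slide":[0,0.018,0.1],"turn":0,"gripper":0.05}

```text
time_s: 9.55
tcp_pos: [0.4081, 0.1656, 0.1356]
eef_rot: [179.8, 0.2, -95.6]
contact_force: [-17.9, 9.3, 15.7]
gripper_width: 0.0113
gripper_force: 25.0
```

>>> send_rows:
  moves:
    - {"slide":[-0.005,0.01,0],"turn":0,"gripper":0.05}
    - {"slide":[-0.01,0.02,0],"turn":0,"gripper":0.05}
    - {"slide":[-0.01,0.025,0],"turn":0,"gripper":0.05}
    - {"slide":[-0.01,0.025,0],"turn":0,"gripper":0.05}
    - {"slide":[-0.01,0.025,0],"turn":0,"gripper":0.05}

```text
time_s: 9.97
tcp_pos: [0.408, 0.1659, 0.1368]
eef_rot: [-179.8, 0.0, -95.5]
contact_force: [10.8, -6.3, -3.5]
gripper_width: 0.0111
gripper_force: 25.0
```

```bash
python3 - <<'E'
from plan import *
np.set_printoptions(precision=3,suppress=True)
s=get_state();print(s['tcp_pos'],s['contact_force'],s['moment'],s['gripper_width'])
c=cap('scene','c4.png');w=cap('side','s4.png')
for n,i in(('scene',c),('side',w)):
  for a in(.1,.13,.165,.2):
    X=np.array([np.cos(-.0977),np.sin(-.0977),0]);Y=np.array([-X[1],X[0],0]);H=np.array([.599,.1465,.12])
    print(n,a,proj(i,[H-X*.15*np.cos(a)+[0,0,.15*np.sin(a)]-.1025*Y]))
b=cv2.imread('pics/c4.png')[110:225,320:440]
cv2.imwrite('pics/m4.png',cv2.resize(b,None,fx=5,fy=5,interpolation=cv2.INTER_CUBIC))
E
```

```text
[0.408 0.166 0.137] [10.761 -6.274 -3.504] [-2.111 -3.508  0.042] 0.011128418023315228
scene 0.1 [[344.809 156.088]]
scene 0.13 [[344.959 155.043]]
scene 0.165 [[345.167 153.851]]
scene 0.2 [[345.413 152.689]]
side 0.1 [[284.316 174.349]]
side 0.13 [[284.381 173.234]]
side 0.165 [[284.512 171.914]]
side 0.2 [[284.701 170.575]]
```

View pics/m4.png

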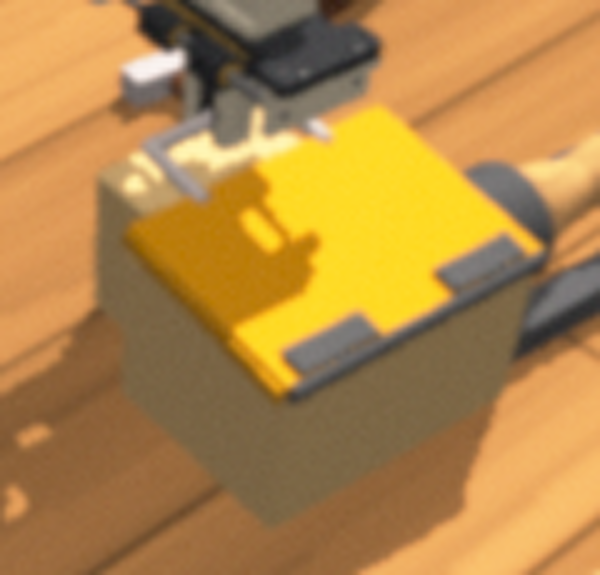

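The cover is nearly down, its plate corner at crop (125,232), and the fingers still clear the control box top. I'll ease it down onto the catch.

>>> send_rows:
  moves:
    - {"slide":[0.003,-0.01,0.01],"turn":0,"gripper":0.05}
    - {"slide":[0.003,-0.01,0.02],"turn":0,"gripper":0.05}
    - {"slide":[0.003,-0.01,0.03],"turn":0,"gripper":0.05}
    - {"slide":[0.003,-0.01,0.035],"turn":0,"gripper":0.05}
    - {"slide":[0.003,-0.01,0.035],"turn":0,"gripper":0.05}

```text
time_s: 10.48
tcp_pos: [0.4075, 0.1658, 0.1316]
eef_rot: [180.0, 0.1, -95.6]
contact_force: [-6.8, 1.3, 10.3]
gripper_width: 0.0109
gripper_force: 25.0
```

The upward force shows the cover resting on the catch. I'll open slightly inside the gap, then rise.

>>> send_rows:
  moves:
    - {"slide":[0,0,0],"turn":0,"gripper":0.35}
    - {"slide":[0,0,0],"turn":0,"gripper":0.35}
    - {"slide":[0,0,0],"turn":0,"gripper":0.35}
    - {"slide":[0,0,0],"turn":0,"gripper":0.35}
    - {"slide":[0,0,0],"turn":0,"gripper":0.35}

```text
time_s: 10.9
tcp_pos: [0.4081, 0.1652, 0.1313]
eef_rot: [180.0, 0.0, -95.6]
contact_force: [-0.2, 0.6, -0.3]
gripper_width: 0.0302
gripper_force: 0.0
```

>>> send_rows:
  moves:
    - {"slide":[0,0,-0.06],"turn":0,"gripper":0.35}
    - {"slide":[0,0,-0.15],"turn":0,"gripper":0.35}
    - {"slide":[0,0,-0.25],"turn":0,"gripper":0.35}
    - {"slide":[0,0,-0.35],"turn":0,"gripper":0}
    - {"slide":[0,0,-0.45],"turn":0,"gripper":0}

```text
time_s: 11.32
tcp_pos: [0.4082, 0.1651, 0.2003]
eef_rot: [-180.0, 0.0, -95.6]
contact_force: [0.2, 0.5, 0.3]
gripper_width: 0.0219
gripper_force: 0.0
```

```bash
python3 - <<'E'
from plan import *
X=np.array([np.cos(-.0977),np.sin(-.0977),0]);H=np.array([.599,.1465,.12])
p=H-.135*X;print(p)
plan([(p[0],p[1],.19,-95.5),(p[0],p[1],.15,-95.5)])
E
```

```text
[0.46464379 0.15966853 0.12      ]
at [0.4082 0.1651 0.2003] -95.56
mm [ -0.1 -56.7  10.3] frac [-0.001 -0.378  0.069] turn -0.001
mm [ 0. -0. 40.] frac [ 0.    -0.     0.267] turn -0.0
```

>>> send_rows:
  moves:
    - {"slide":[0,-0.1,0],"turn":0,"gripper":0}
    - {"slide":[0,-0.2,0],"turn":0,"gripper":0}
    - {"slide":[0,-0.3,0],"turn":0,"gripper":0}
    - {"slide":[0,-0.4,0.05],"turn":0,"gripper":0}
    - {"slide":[0,-0.4,0.1],"turn":0,"gripper":0}

```text
time_s: 11.73
tcp_pos: [0.4703, 0.1596, 0.1846]
eef_rot: [-179.9, 0.0, -95.6]
contact_force: [0.6, 0.6, 0.1]
gripper_width: 0.0005
gripper_force: 0.0
```

>>> send_rows:
  moves:
    - {"slide":[0,0,0.06],"turn":0,"gripper":0}
    - {"slide":[0,0,0.12],"turn":0,"gripper":0}
    - {"slide":[0,0,0.18],"turn":0,"gripper":0}
    - {"slide":[0,0,0.24],"turn":0,"gripper":0}
    - {"slide":[0,0,0.27],"turn":0,"gripper":0}

```text
time_s: 12.15
tcp_pos: [0.4671, 0.1591, 0.143]
eef_rot: [179.9, -0.0, -95.5]
contact_force: [-11.7, 0.3, 19.4]
gripper_width: 0.0004
gripper_force: 8.7
```

>>> send_rows:
  moves:
    - {"slide":[0,0,0.02],"turn":0,"gripper":0}
    - {"slide":[0,0,0.04],"turn":0,"gripper":0}
    - {"slide":[0,0,0.06],"turn":0,"gripper":0}
    - {"slide":[0,0,0.08],"turn":0,"gripper":0}
    - {"slide":[0,0,0.09],"turn":0,"gripper":0}

```text
time_s: 12.57
tcp_pos: [0.4676, 0.1593, 0.1294]
eef_rot: [180.0, -0.0, -95.5]
contact_force: [-0.8, -0.4, 0.2]
gripper_width: 0.0008
gripper_force: 0.0
```

>>> send_rows:
  moves:
    - {"slide":[0,0,0.01],"turn":0,"gripper":0}
    - {"slide":[0,0,0.02],"turn":0,"gripper":0}
    - {"slide":[0,0,0.03],"turn":0,"gripper":0}
    - {"slide":[0,0,0.035],"turn":0,"gripper":0}
    - {"slide":[0,0,0.035],"turn":0,"gripper":0}

```text
time_s: 12.98
tcp_pos: [0.468, 0.1593, 0.1261]
eef_rot: [-180.0, 0.0, -95.5]
contact_force: [-7.1, -0.7, 16.1]
gripper_width: 0.0004
gripper_force: 7.7
```

>>> send_rows:
  moves:
    - {"slide":[0,0,-0.15],"turn":0,"gripper":0}
    - {"slide":[0,0,-0.35],"turn":0,"gripper":0.2}
    - {"slide":[0,0,-0.55],"turn":0,"gripper":0.4}
    - {"slide":[0.1,0,-0.75],"turn":0,"gripper":0.4}
    - {"slide":[0.25,0,-0.9],"turn":0,"gripper":0.4}

```text
time_s: 13.4
tcp_pos: [0.4651, 0.1228, 0.2622]
eef_rot: [-179.9, 0.1, -95.4]
contact_force: [0.9, 0.9, 0.6]
gripper_width: 0.022
gripper_force: 0.0
```

>>> send_rows:
  moves:
    - {"slide":[0.2,0,0],"turn":0,"gripper":0.4}
    - {"slide":[0.4,0.04,0],"turn":0.03,"gripper":0.4}
    - {"slide":[0.6,0.08,0],"turn":0.06,"gripper":0.4}
    - {"slide":[0.8,0.1,0],"turn":0.09,"gripper":0.4}
    - {"slide":[1,0.1,0],"turn":0.12,"gripper":0.4}

```text
time_s: 13.82
tcp_pos: [0.4339, -0.0271, 0.26]
eef_rot: [-180.0, 0.0, -106.5]
contact_force: [1.1, -0.7, 0.3]
gripper_width: 0.0348
gripper_force: 0.0
```

```bash
python3 - <<'E'
from plan import *
np.set_printoptions(precision=4,suppress=True)
print(get_state()['tcp_pos'],get_state()['eef_rot'])
w=cap('wrist','w5.png');s=cap('side','s5.png');c=cap('scene','c5.png')
for n in('wrist','side','scene'):
  for k in('tag','tag_hole','peg_mid'): print(n,k,[(np.round(x['location'],3),round(x['p'],2)) for x in optics.look_for(n,k)[:2]])
def crop(im,i,X,hw,hh,k):
    u,v=proj(i,X)[0].round().astype(int);u0=min(max(u-hw,0),640-2*hw);v0=min(max(v-hh,0),400-2*hh);print('crop',u0,v0,k)
    return cv2.resize(im[v0:v0+2*hh,u0:u0+2*hw],None,fx=k,fy=k,interpolation=cv2.INTER_CUBIC)
X=[.47,-.25,.11];o=np.zeros((600,800,3),np.uint8)
o[:400,:480]=crop(cv2.imread('pics/w5.png'),w,X,80,67,3)[:400]
o[:300,490:790]=crop(cv2.imread('pics/s5.png'),s,X,30,30,5)
o[300:600,490:790]=crop(cv2.imread('pics/c5.png'),c,X,30,30,5)
o[405:595,0:480]=crop(cv2.imread('pics/c5.png'),c,[.52,.15,.1],60,24,4)[:190]
cv2.imwrite('pics/m5.png',o)
E
```

```text
[ 0.4339 -0.0271  0.26  ] [-179.9626    0.039  -106.4561]
wrist tag [(array([ 0.55 , -0.221,  0.122]), 0.56), (array([ 0.448, -0.226,  0.052]), 0.54)]
wrist tag_hole [(array([ 0.45 , -0.228,  0.054]), 0.45)]
wrist peg_mid [(array([ 0.549, -0.222,  0.121]), 0.87), (array([ 0.454, -0.218,  0.034]), 0.75)]
side tag [(array([ 0.445, -0.268,  0.079]), 0.89), (array([ 0.262, -0.418,  0.079]), 0.74)]
side tag_hole [(array([ 0.44 , -0.271,  0.079]), 0.86), (array([ 0.214, -0.314,  0.045]), 0.82)]
side peg_mid [(array([ 0.544, -0.268,  0.124]), 0.92), (array([0.508, 0.113, 0.09 ]), 0.16)]
scene tag [(array([ 0.45 , -0.266,  0.078]), 0.76), (array([ 0.218, -0.31 ,  0.037]), 0.65)]
scene tag_hole [(array([ 0.219, -0.31 ,  0.039]), 0.62), (array([ 0.291, -0.42 ,  0.109]), 0.48)]
scene peg_mid [(array([ 0.599, -0.258,  0.116]), 0.63)]
crop 140 0 3
crop 320 219 5
crop 236 188 5
crop 323 141 4
```

View pics/m5.png

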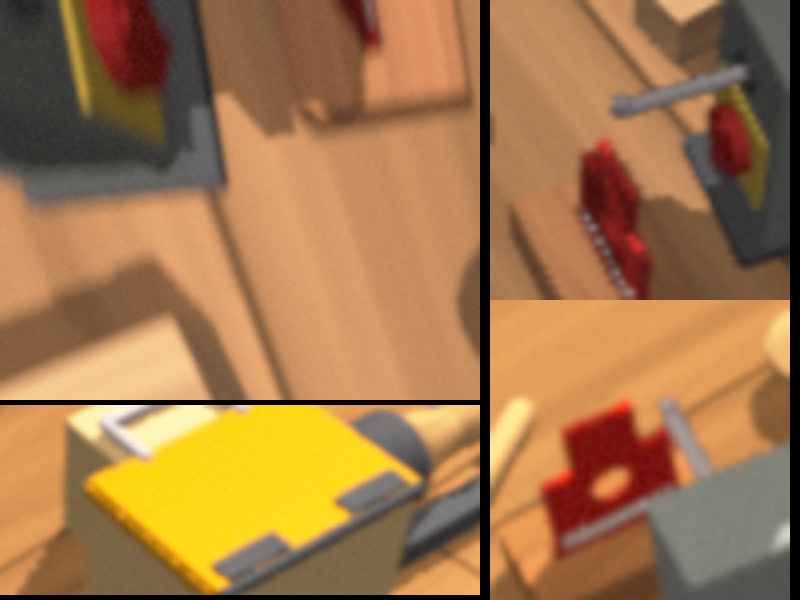

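The cover lies flat and closed in the lower-left panel. Measurements for the tag and peg:
- Tag tab top: scene crop (567,433) to (632,405).
- Tag hole: scene crop (611,484).
- Peg tip: side crop (617,105), scene crop (668,405).
- Peg root: side crop (742,72).

```bash
python3 - <<'E'
from plan import *
np.set_printoptions(precision=4,suppress=True)
s=cap('side');c=cap('scene')
S=lambda x,y:(320+(x-490+.5)/5-.5,219+(y+.5)/5-.5)
C=lambda x,y:(236+(x-490+.5)/5-.5,188+(y-300+.5)/5-.5)
A=tri([(c,C(567,433)),(s,S(636,185))]);B=tri([(c,C(632,405)),(s,S(603,145))]);print('tab',A,B)
for a,b,z in((C(567,433),C(632,405),.126),(C(545,490),C(668,432),.092)):
    p,q=atz(c,a,z),atz(c,b,z);print('scene z',z,p,q,(p+q)/2,np.linalg.norm(p-q),'yaw',-np.degrees(np.arctan2(*(q-p)[:2])))
p,q=atz(s,S(636,185),.126),atz(s,S(603,145),.126);print('side tab',p,q,(p+q)/2,np.linalg.norm(p-q),'yaw',-np.degrees(np.arctan2(*(q-p)[:2])))
print('hole',atz(c,C(611,484),.072))
T=tri([(c,C(668,403)),(s,S(617,105))]);print('pegtip',T, atz(c,C(668,403),.13),atz(s,S(617,105),.13))
r=atz(s,S(742,72),.125);print('root',r,'len',np.linalg.norm((T-r)[:2]),'yaw',np.degrees(np.arctan2(r[1]-T[1],r[0]-T[0])))
for n,i in(('s',s),('c',c)):
    for k in ('switch_box',): pass
E
```

```text
tab [ 0.4477 -0.2789  0.1296] [ 0.4494 -0.2423  0.1231]
scene z 0.126 [ 0.4455 -0.2794  0.126 ] [ 0.4513 -0.2425  0.126 ] [ 0.4484 -0.261   0.126 ] 0.03740294610290495 yaw -8.950183281169519
scene z 0.092 [ 0.4438 -0.2983  0.092 ] [ 0.4528 -0.225   0.092 ] [ 0.4483 -0.2617  0.092 ] 0.0738211758738559 yaw -7.025084074511357
side tab [ 0.4492 -0.2749  0.126 ] [ 0.4482 -0.245   0.126 ] [ 0.4487 -0.26    0.126 ] 0.029982885336365936 yaw 1.889420788675155
hole [ 0.4479 -0.2623  0.072 ]
pegtip [ 0.4665 -0.2293  0.1305] [ 0.466  -0.2288  0.13  ] [ 0.4667 -0.2295  0.13  ]
root [ 0.5376 -0.2429  0.125 ] len 0.07241858187592512 yaw -10.754069226199853
```

```bash
python3 - <<'E'
from plan import *
plan([(.44,-.15,.24,-97),(.4484,-.261,.17,-97.5),(.4484,-.261,.099,-97.5)])
E
```

```text
at [ 0.4349 -0.0255  0.2596] -106.31
mm [118.  -39.9  19.6] frac [ 0.787 -0.266  0.131] turn -0.103
mm [109.1 -21.9  70. ] frac [ 0.728 -0.146  0.467] turn 0.006
mm [ 0. -0. 71.] frac [ 0.    -0.     0.473] turn -0.0
```

>>> send_rows:
  moves:
    - {"slide":[0.16,-0.053,0.026],"turn":-0.02,"gripper":0.4}
    - {"slide":[0.32,-0.106,0.052],"turn":-0.04,"gripper":0.4}
    - {"slide":[0.48,-0.16,0.08],"turn":-0.06,"gripper":0.4}
    - {"slide":[0.64,-0.21,0.1],"turn":-0.08,"gripper":0.4}
    - {"slide":[0.787,-0.266,0.131],"turn":-0.103,"gripper":0.4}

```text
time_s: 14.93
tcp_pos: [0.4399, -0.1515, 0.2402]
eef_rot: [-180.0, 0.0, -97.0]
contact_force: [0.3, 0.8, 0.3]
gripper_width: 0.0351
gripper_force: 0.0
```

>>> send_rows:
  moves:
    - {"slide":[0.18,-0.036,0.1],"turn":0,"gripper":0.4}
    - {"slide":[0.36,-0.073,0.2],"turn":0,"gripper":0.4}
    - {"slide":[0.55,-0.11,0.3],"turn":0,"gripper":0.4}
    - {"slide":[0.728,-0.146,0.4],"turn":0,"gripper":0.4}
    - {"slide":[0.728,-0.146,0.4],"turn":0.006,"gripper":0.4}

```text
time_s: 15.35
tcp_pos: [0.4468, -0.2641, 0.1766]
eef_rot: [179.7, 0.0, -97.8]
contact_force: [0.2, -0.6, 0.4]
gripper_width: 0.0349
gripper_force: 0.0
```

```bash
python3 - <<'E'
from plan import *
np.set_printoptions(precision=4,suppress=True)
plan([(.4484,-.261,.099,-97.5)])
w=cap('wrist','w6.png');s=cap('side','s6.png')
def crop(im,i,X,hw,hh,k):
    u,v=proj(i,X)[0].round().astype(int);u0=min(max(u-hw,0),640-2*hw);v0=min(max(v-hh,0),400-2*hh);print('crop',u0,v0,k,(u,v))
    return cv2.resize(im[v0:v0+2*hh,u0:u0+2*hw],None,fx=k,fy=k,interpolation=cv2.INTER_CUBIC)
X=[.4484,-.261,.126];o=np.zeros((600,800,3),np.uint8)
o[:300]=crop(cv2.imread('pics/w6.png'),w,X,133,50,3)[:,:798].repeat(1,0) if False else cv2.resize(cv2.imread('pics/w6.png')[200:380,80:560],(800,300))
o[300:600,:400]=crop(cv2.imread('pics/s6.png'),s,X,40,30,5)
c=cap('scene','c6.png');o[300:600,400:]=crop(cv2.imread('pics/c6.png'),c,X,40,30,5)
print(proj(w,[X,[.4465,-.281,.126],[.4503,-.241,.126]]))
cv2.imwrite('pics/m6.png',o)
E
```

```text
at [ 0.4468 -0.2641  0.1766] -97.76
mm [-3.3 -1.1 77.6] frac [-0.022 -0.008  0.517] turn -0.003
crop 306 222 5 (np.int64(346), np.int64(252))
crop 218 181 5 (np.int64(258), np.int64(211))
[[322.6019 217.7411]
 [321.4757 193.4996]
 [323.6708 240.7304]]
```

View pics/m6.png

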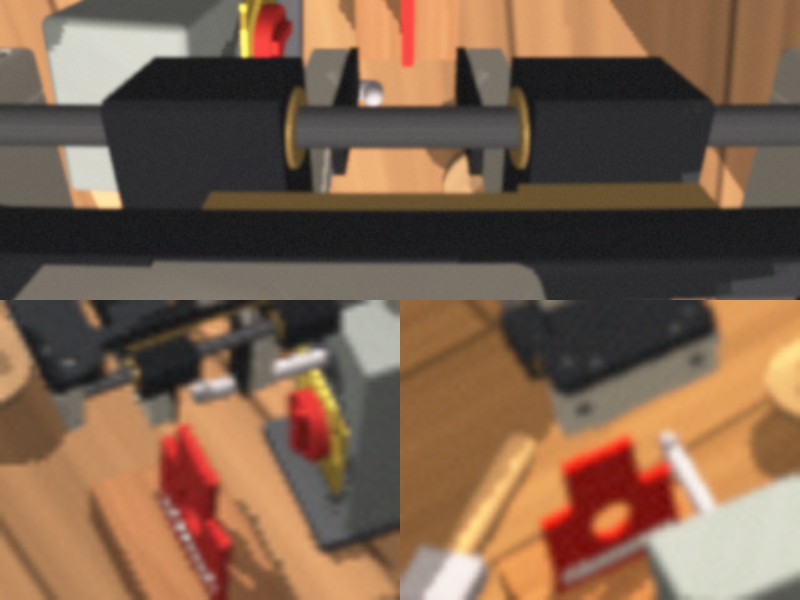

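The wrist view shows the tab edge at crop (407,65), within 2 px of the prediction and centred between the fingers. The peg tip at (371,93) is clear of the left finger. Descending.

>>> send_rows:
  moves:
    - {"slide":[-0.022,-0.008,0.13],"turn":0,"gripper":0.4}
    - {"slide":[-0.022,-0.008,0.26],"turn":0,"gripper":0.4}
    - {"slide":[-0.022,-0.008,0.39],"turn":0,"gripper":0.4}
    - {"slide":[-0.022,-0.008,0.515],"turn":0,"gripper":0.4}
    - {"slide":[-0.022,-0.008,0.515],"turn":0,"gripper":0.4}

```text
time_s: 15.92
tcp_pos: [0.4484, -0.2567, 0.1006]
eef_rot: [179.8, 0.1, -97.6]
contact_force: [-0.9, -0.3, -0.6]
gripper_width: 0.0349
gripper_force: 0.0
```

>>> send_rows:
  moves:
    - {"slide":[0,0,0],"turn":0,"gripper":0}
    - {"slide":[0,0,0],"turn":0,"gripper":0}
    - {"slide":[0,0,0],"turn":0,"gripper":0}
    - {"slide":[0,0,0],"turn":0,"gripper":0}
    - {"slide":[0,0,0],"turn":0,"gripper":0}
  newtons: 25

```text
time_s: 16.33
tcp_pos: [0.4503, -0.2584, 0.1038]
eef_rot: [-179.9, -0.0, -97.6]
contact_force: [-0.6, -0.9, -0.2]
gripper_width: 0.0074
gripper_force: 0.1
```

>>> send_rows:
  moves:
    - {"slide":[0,0,0],"turn":0,"gripper":0}
    - {"slide":[0,0,0],"turn":0,"gripper":0}
    - {"slide":[0,0,0],"turn":0,"gripper":0}
    - {"slide":[0,0,0],"turn":0,"gripper":0}
    - {"slide":[0,0,0],"turn":0,"gripper":0}
  newtons: 30

```text
time_s: 16.75
tcp_pos: [0.4498, -0.2584, 0.1037]
eef_rot: [-180.0, -0.0, -97.6]
contact_force: [-2.9, 0.9, 6.6]
gripper_width: 0.0057
gripper_force: 29.9
```

```bash
python3 - <<'E'
from plan import *
s=get_state();print(s['tcp_pos'],s['eef_rot'],s['gripper_width'],s['contact_force'])
E
```

```text
[ 0.4498368  -0.25842609  0.10374304] [-1.79971478e+02 -1.07099831e-02 -9.76169106e+01] 0.005707853611606972 [-2.87350276  0.9337231   6.58875015]
```

>>> send_rows:
  moves:
    - {"slide":[0,0,-0.06],"turn":0,"gripper":0}
    - {"slide":[0,0,-0.13],"turn":0,"gripper":0}
    - {"slide":[0,0,-0.21],"turn":0,"gripper":0}
    - {"slide":[0,0,-0.29],"turn":0,"gripper":0}
    - {"slide":[0,0,-0.37],"turn":0,"gripper":0}

```text
time_s: 17.17
tcp_pos: [0.45, -0.2584, 0.1599]
eef_rot: [-179.9, -0.0, -97.6]
contact_force: [1.1, 0.6, -0.7]
gripper_width: 0.006
gripper_force: 30.0
```

```bash
python3 - <<'E'
from plan import *
s=get_state();print(s['gripper_width'],s['contact_force'])
plan([(.443,-.2225,.159,-100.6),(.443,-.2225,.159,-100.6)])
E
```

```text
0.0059638649660934 [ 1.09548145  0.57204782 -0.66642489]
at [ 0.45   -0.2584  0.1599] -97.62
mm [-34.7  11.7   0.9] frac [-0.231  0.078  0.006] turn 0.033
mm [0. 0. 0.] frac [0. 0. 0.] turn -0.0
```

>>> send_rows:
  moves:
    - {"slide":[0,0.05,0],"turn":0.015,"gripper":0}
    - {"slide":[-0.06,0.08,0.006],"turn":0.033,"gripper":0}
    - {"slide":[-0.15,0.08,0.006],"turn":0.033,"gripper":0}
    - {"slide":[-0.231,0.08,0.006],"turn":0.033,"gripper":0}
    - {"slide":[-0.231,0.08,0.006],"turn":0.033,"gripper":0}

```text
time_s: 17.58
tcp_pos: [0.4419, -0.2212, 0.1575]
eef_rot: [-180.0, 0.0, -100.6]
contact_force: [0.1, -0.6, -1.1]
gripper_width: 0.0061
gripper_force: 30.0
```

```bash
python3 - <<'E'
from plan import *
np.set_printoptions(precision=4,suppress=True)
s=get_state();print(s['tcp_pos'],s['eef_rot'])
w=cap('wrist','w7.png');s=cap('side','s7.png');c=cap('scene','c7.png')
X=[.455,-.227,.127]
def crop(f,i,hw,hh,k):
    im=cv2.imread('pics/'+f);u,v=proj(i,X)[0].round().astype(int);u0=min(max(u-hw,0),640-2*hw);v0=min(max(v-hh,0),400-2*hh);print(f,u0,v0,k)
    return cv2.resize(im[v0:v0+2*hh,u0:u0+2*hw],None,fx=k,fy=k,interpolation=cv2.INTER_CUBIC)
o=np.zeros((600,800,3),np.uint8)
o[:400,:400]=crop('s7.png',s,25,25,8);o[:400,400:]=crop('c7.png',c,25,25,8)
o[400:600,:]=cv2.resize(crop('w7.png',w,80,20,5),(800,200))
cv2.imwrite('pics/m7.png',o)
E
```

```text
[ 0.4419 -0.2212  0.1575] [-179.9829    0.0284 -100.629 ]
s7.png 316 216 8
c7.png 245 181 8
w7.png 225 199 5
```

View pics/m7.png

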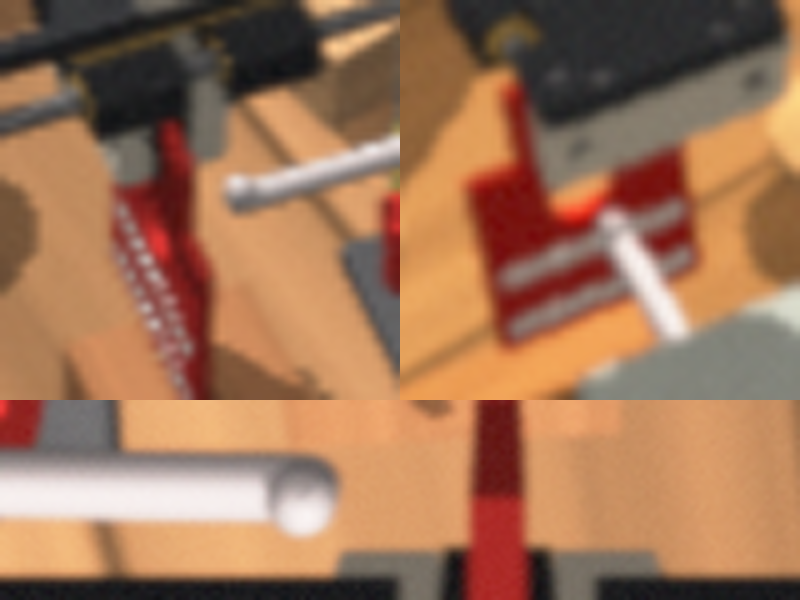

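The tag hangs clean in the grip, square to the peg in the wrist strip (peg tip at (302,503), tag edge at (497,450)). In the scene crop its bottom corners are at (507,345) and (697,265). I'll check the hole against the peg tip.

```bash
python3 - <<'E'
from plan import *
np.set_printoptions(precision=4,suppress=True)
w=cap('wrist');s=cap('side');c=cap('scene')
S=lambda x,y:(316+(x+.5)/8-.5,216+(y+.5)/8-.5)
C=lambda x,y:(245+(x-400+.5)/8-.5,181+(y+.5)/8-.5)
W=lambda x,y:(225+(x+.5)/5-.5,199+(y-400+.5)/5-.5)
print('tip',tri([(w,W(303,505)),(s,S(240,192)),(c,C(610,222))]),[atz(i,p,.13) for i,p in((w,W(303,505)),(s,S(240,192)),(c,C(610,222)))])
print('peg inner (wrist)',atz(w,W(5,487),.125),atz(w,W(230,491),.125))
a,b=C(507,345),C(697,265)
p,q=atz(c,a,.062),atz(c,b,.062);print('bottom',p,q,(p+q)/2,np.linalg.norm(q-p),-np.degrees(np.arctan2(*(q-p)[:2])))
p,q=atz(c,C(468,185),.146),atz(c,C(685,148),.146);print('shoulder',p,q,(p+q)/2,np.linalg.norm(q-p))
# predicted outlines
t=get_state();P=np.array(t['tcp_pos']);g=np.radians(-10.6);Y=np.array([-np.sin(g),np.cos(g),0])
for off in(-.006,-.003,0):
    B=P+off*Y;print(off,(np.round(((proj(c,[B+[0,0,.062-P[2]]-.038*Y,B+[0,0,.062-P[2]]+.038*Y])-[245,181]+.5)*8-.5)+[400,0])).tolist(),
     (np.round(((proj(c,[B+[0,0,.126-P[2]]])-[245,181]+.5)*8-.5)+[400,0])).tolist())
E
```

```text
tip [ 0.4677 -0.2316  0.1322] [array([ 0.4687, -0.232 ,  0.13  ]), array([ 0.468 , -0.2302,  0.13  ]), array([ 0.4656, -0.2298,  0.13  ])]
peg inner (wrist) [ 0.5118 -0.2408  0.125 ] [ 0.4797 -0.2342  0.125 ]
bottom [ 0.4346 -0.2614  0.062 ] [ 0.4478 -0.1895  0.062 ] [ 0.4412 -0.2255  0.062 ] 0.07313554057001759 -10.416297754099912
shoulder [ 0.4347 -0.2626  0.146 ] [ 0.4676 -0.1988  0.146 ] [ 0.4511 -0.2307  0.146 ] 0.07175524940537752
-0.006 [[495.0, 351.0], [693.0, 268.0]] [[573.0, 187.0]]
-0.003 [[503.0, 348.0], [701.0, 265.0]] [[581.0, 184.0]]
0 [[511.0, 344.0], [709.0, 262.0]] [[589.0, 181.0]]
```

>>> send_rows:
  moves:
    - {"slide":[0.013,0,-0.013],"turn":0,"gripper":0}
    - {"slide":[0.013,-0.05,-0.013],"turn":0,"gripper":0}
    - {"slide":[0.013,-0.1,-0.013],"turn":0,"gripper":0}
    - {"slide":[0.013,-0.15,-0.013],"turn":0,"gripper":0}
    - {"slide":[0.013,-0.2,-0.013],"turn":0,"gripper":0}

```text
time_s: 18.3
tcp_pos: [0.4727, -0.2301, 0.1593]
eef_rot: [-180.0, -0.0, -100.6]
contact_force: [0.6, 0.1, -1.4]
gripper_width: 0.0057
gripper_force: 30.0
```

>>> send_rows:
  moves:
    - {"slide":[0,-0.03,0],"turn":0,"gripper":0}
    - {"slide":[0,-0.06,0],"turn":0,"gripper":0}
    - {"slide":[0,-0.09,0],"turn":0,"gripper":0}
    - {"slide":[0,-0.12,0],"turn":0,"gripper":0}
    - {"slide":[0,-0.12,0],"turn":0,"gripper":0}

```text
time_s: 18.72
tcp_pos: [0.4901, -0.2333, 0.1593]
eef_rot: [-180.0, -0.0, -100.6]
contact_force: [-0.1, -0.5, -0.8]
gripper_width: 0.0056
gripper_force: 30.0
```

>>> send_rows:
  moves:
    - {"slide":[0,0,0.012],"turn":0,"gripper":0}
    - {"slide":[0,0,0.024],"turn":0,"gripper":0}
    - {"slide":[0,0,0.036],"turn":0,"gripper":0}
    - {"slide":[0,0,0.048],"turn":0,"gripper":0}
    - {"slide":[0,0,0.048],"turn":0,"gripper":0}

```text
time_s: 19.13
tcp_pos: [0.4889, -0.233, 0.1517]
eef_rot: [180.0, 0.0, -100.6]
contact_force: [-0.3, 0.7, -1.1]
gripper_width: 0.0056
gripper_force: 30.0
```

>>> send_rows:
  moves:
    - {"slide":[0,0,0.006],"turn":0,"gripper":0}
    - {"slide":[0,0,0.012],"turn":0,"gripper":0}
    - {"slide":[0,0,0.016],"turn":0,"gripper":0}
    - {"slide":[0,0,0.016],"turn":0,"gripper":0}
    - {"slide":[0,0,0.016],"turn":0,"gripper":0}

```text
time_s: 19.55
tcp_pos: [0.4894, -0.2332, 0.1501]
eef_rot: [-180.0, -0.0, -100.6]
contact_force: [-1.7, 1.0, 4.5]
gripper_width: 0.006
gripper_force: 30.0
```

Contact came after about 9 mm of lowering, as expected for a hole resting on the peg. Release and rise.

>>> send_rows:
  moves:
    - {"slide":[0,0,0],"turn":0,"gripper":0.2}
    - {"slide":[0,0,0],"turn":0,"gripper":0.2}
    - {"slide":[0,0,0],"turn":0,"gripper":0.2}
    - {"slide":[0,0,0],"turn":0,"gripper":0.2}
    - {"slide":[0,0,0],"turn":0,"gripper":0.2}

```text
time_s: 19.97
tcp_pos: [0.4893, -0.2332, 0.1496]
eef_rot: [180.0, -0.0, -100.6]
contact_force: [0.1, 0.0, -0.2]
gripper_width: 0.0174
gripper_force: 0.0
```

>>> send_rows:
  moves:
    - {"slide":[0,0,-0.05],"turn":0,"gripper":0.2}
    - {"slide":[0,0,-0.12],"turn":0,"gripper":0.2}
    - {"slide":[0,0,-0.2],"turn":0,"gripper":0.2}
    - {"slide":[0,0,-0.3],"turn":0,"gripper":0.2}
    - {"slide":[0,0,-0.4],"turn":0,"gripper":0.2}

```text
time_s: 20.38
tcp_pos: [0.4894, -0.2332, 0.2115]
eef_rot: [-180.0, -0.0, -100.6]
contact_force: [0.3, -0.9, -0.7]
gripper_width: 0.0178
gripper_force: 0.0
```

>>> send_rows:
  moves:
    - {"slide":[-0.1,0,-0.15],"turn":0,"gripper":0.2}
    - {"slide":[-0.25,0,-0.3],"turn":0,"gripper":0.2}
    - {"slide":[-0.45,0,-0.45],"turn":0,"gripper":0.2}
    - {"slide":[-0.65,0,-0.55],"turn":0,"gripper":0.2}
    - {"slide":[-0.85,0,-0.6],"turn":0,"gripper":0.2}

```text
time_s: 20.8
tcp_pos: [0.5137, -0.1069, 0.3039]
eef_rot: [-179.7, 0.1, -100.6]
contact_force: [1.2, -0.5, 0.7]
gripper_width: 0.0174
gripper_force: 0.0
```

```bash
python3 - <<'E'
from plan import *
np.set_printoptions(precision=3,suppress=True)
print(get_state()['time_s'],get_state()['contact_force'])
for n in('side','scene','wrist'):
  c=cap(n,n+'9.png')
  for k in('tag','tag_hole','cover'): print(n,k,[(np.round(x['location'],3),round(x['p'],2)) for x in optics.look_for(n,k)[:3]])
  if n!='wrist':
    P=np.array([.489,-.235,0]);h=proj(c,[P+[0,0,z] for z in(.065,.08,.16)])
    im=c['img'];print('px',[(im[int(v)-1:int(v)+2,int(u)-1:int(u)+2].reshape(-1,3).mean(0)).round() for u,v in h])
    m=(im[:,:,0]>110)&(im[:,:,1]<60)&(im[:,:,2]<60);u,v=h[1].astype(int);y,x=np.nonzero(m[v-30:v+30,u-30:u+30]);print('red',len(x),x.mean()+u-30,y.mean()+v-30,'pred',h.tolist())
E
```

```text
20.8 [ 1.22  -0.549  0.651]
side tag [(array([ 0.485, -0.247,  0.12 ]), 0.75), (array([ 0.21 , -0.314,  0.037]), 0.67), (array([ 0.262, -0.417,  0.08 ]), 0.59)]
side tag_hole [(array([ 0.261, -0.418,  0.078]), 0.92), (array([ 0.48 , -0.245,  0.12 ]), 0.82), (array([ 0.216, -0.31 ,  0.043]), 0.81)]
side cover [(array([0.503, 0.125, 0.126]), 0.83)]
px [array([144.,  97.,  92.]), array([138.,  95.,  90.]), array([155.,  37.,  35.])]
red 217 356.3041474654378 239.33640552995394 pred [[352.1759464535002, 251.59030079631697], [352.4179878670005, 248.43238037423487], [353.7802716787495, 230.59112426642474]]
scene tag [(array([ 0.288, -0.418,  0.108]), 0.74), (array([ 0.491, -0.243,  0.128]), 0.59), (array([ 0.218, -0.311,  0.039]), 0.54)]
scene tag_hole [(array([ 0.486, -0.247,  0.134]), 0.91), (array([ 0.287, -0.419,  0.111]), 0.66)]
scene cover [(array([0.522, 0.138, 0.125]), 0.84)]
px [array([134., 135., 125.]), array([133., 132., 122.]), array([161.,  24.,  15.])]
red 358 273.5754189944134 214.8659217877095 pred [[276.8091916484346, 229.7997684072419], [276.2378700311073, 226.36618490365026], [272.96267140646495, 206.70602883399056]]
wrist tag [(array([ 0.487, -0.229,  0.17 ]), 0.74), (array([ 0.56 , -0.243,  0.16 ]), 0.42)]
wrist tag_hole []
wrist cover [(array([0.546, 0.069, 0.128]), 0.74), (array([0.207, 0.275, 0.006]), 0.17)]
```

The tag hangs on the peg: all three cameras find it at x ≈ 0.49, y ≈ -0.24, with its tab top at about z = 0.17. The cover is level at z = 0.126, and the arm is clear.

```bash
python3 -c "
from plant import order; print(order.close_job())"
```

```text
the job is handed in; nothing more can be done
None
```

The cover was lowered under control and pressed fully closed, then the red tag was hung by its hole on the switch box peg; the job is handed in at about 21 s of the 67 s allowed, and no verdict came back.

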